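Key the vial carousel onto the sloping autosampler spindle

TASK

Take the vial carousel from its parking pad by its blue bar and mount it on the keyed spindle of the sloping autosampler station: turn it gently about the spindle to feel for the key, until it drops fully home on the deck, then let go. Do not force it down while the key is out of line, never drop it, and leave the solvent bottle, the amber jar and the vial rack where they stand.

Things in the scene. Friction and masses are not known exactly. Their poses are not given: they have to be found in the camera images.
- carousel: The loose vial carousel, 0.24 to 0.39 kg, starts standing on the pad. Origin: centre of its underside, z up its axis. White hub 0 to 38 mm up, 68 mm across, with a central bore 34 mm across and 38 mm deep, open below; one keyway notch 14 mm wide through the whole hub wall at +x.
- carousel_mid (a point): Point on the carousel's axis half-way up, 44 mm above its underside; axes as the carousel. White disc 130 mm across at 38 to 46 mm up, amber vials round its rim reaching 54 mm up; an orange stripe on it marks the notch side (+x). Above it the blue grip bar, 46 to 88 mm up, 50 mm long along x, 16 mm thick along y: fingers close along y.
- spindle_base (a point): Fixed point where the spindle's axis leaves the station's sloping deck. z = spindle axis, square to the deck, 30 degrees from vertical, leaning to the low front edge; x = up the slope, y = across. Aluminium spindle 31 mm across, stands 36 mm out of the deck, its last 8 mm tapered to 20 mm across. It is braked and does not turn under light forces.
- spindle_tip (a point): Top of the spindle, 36 mm from spindle_base; same axes. A brass key 10 mm wide stands out to 29 mm from the axis, from the deck to 16 mm up. It points up the slope (+x) give or take 0.45 rad about z; this angle is not measured. Key out of line: the carousel stops on it 16 mm short of home. In line within about 0.06 rad: it goes home, underside on the deck.
- pad: Fixed round grey parking pad, 110 mm across and 10 mm high; origin at the centre of its underside.
- station: The fixed white wedge-shaped autosampler station, 230 x 220 mm, its deck rising from 30 mm at the front (-x) to 131 mm near the back; the spindle stands near the middle of the deck. Origin at the centre of its underside.
- solvent: Bystander: loose capped glass solvent bottle, 72 mm across, 160 mm high; origin at the underside.
- jar: Bystander: loose amber jar, 52 mm across, 60 mm high; origin at the underside.
- rack: Bystander: loose blue vial rack 110 x 70 mm, 44 mm high with its vials; origin at the underside.
Things that resemble listed ones, but are neither listed nor needed, are in the scene too. Of the things that look like the carousel, the largest one is meant.

How it is judged:
By the outcome, as a careful person would: the job done as asked, in the order asked, and still so for the second after the job is handed in, with the robot touching nothing.
It also fails if it takes over 61 s, if anything falls off the work surface, if the arm or the gripper's body presses on something with over 40 N, if the wrist force passes 120 N, or if a joint passes its speed limit or range.

ROBOT

A 7-joint arm with a two-finger parallel gripper is mounted at the origin on the work surface. World frame = base frame: x ahead of the robot, y to its left, z up, the work surface at z = 0. Lengths are in mm, angles in rad, forces in N, time in s.
With the tool pointing down it reaches from about 425 to 1025 mm from the base axis. Payload 9.4 kg.
Tool frame: the origin (TCP) lies between the finger pads; the fingertips stand 19 mm ahead of it and the grasp point (between the pads) is the TCP (ctrl.nose_length is the distance from the TCP to the fingertips, in mm); z points along the fingers, y is the line along which they close (so a half turn about z gives the same grasp; the last joint's range is limited). The gripper opens to 93 mm and grips with 3 to 60 N. Pads are 15 mm wide; open, the fingers measure 128 mm over their backs; the gripper's body (75 mm by 188 mm) begins 65 mm behind the grasp point.
Start: joints at [1.035, 0.599, -0.003, 1.599, 0.002, 0.943, -0.08], TCP at [321.074, -650.028, 237.618] pointing down, gripper open.
Joint ranges: [-2.57, 2.57], [-0.35, 1.97], [-1.29, 1.29], [0.11, 2.56], [-1.05, 4.19], [0.11, 1.86], [-2.63, 2.63]. Speed limits (rad/s): [2.22, 2.22, 3.01, 3.01, 3.14, 3.14, 3.14].

INTERFACE

Orientations are given as [roll, pitch, yaw] about the fixed x, y, z axes, in that order (R = Rz(yaw) Ry(pitch) Rx(roll)).
In Python, from cell import ctrl, vision, order gives the robot as it stands. The module is installed in compiled form; this text tells all that it offers.
- The arm moves only by the tool send_rows, never from a script. Its argument "moves" is a list of rows, each a list of 7 numbers: the shift along the world's x, y, z in cm, then the turn, a rotation vector about the world's x, y, z in rad, then the gripper command: -1 is shut, 1 is fully open, values between are in proportion. A call has 1 to 12 rows; each row is the pose to reach, as a shift and turn from the pose commanded when the call began; what a row does not reach only later rows make up. A row lasts 1/12 s, in which the tool goes at most 41.7 mm and 7.16 degrees, less where a joint would pass 70% of its speed; a pose out of reach is approached as far as the arm can. A call with a gripper value outside its range is refused whole. The fingers move at their own pace and stop on an object; the grip force is fixed at half the most. Time passes only in rows, so rows that repeat a pose let the fingers close. It gives the time, the measured TCP pose, the force, the opening and the grip force at its end, in the units of the state.
- ctrl.observe(): the state, without advancing time (a new reading comes with each control period).
- vision.grab_frame(name): name is "scene" or "top"; returns the picture (384x512x3 uint8, blue, green, red); there is no depth.
- vision.camera_model(name): a dict with "intrinsics" (3x3 intrinsics, pixels), "rvec" (rotation vector, rad) and "tvec" (3), from world to camera coordinates, as OpenCV has them. Camera axes: x right, y down, z forward; pixel columns grow to the right and rows downward; lengths in mm; the calibration is good to about 2 mm. A picture is of the moment at which its call begins. camera_model takes no time and is no camera call.
- order.hand_in(): hands the job in; it is judged then, once.
The state is a dict: "t": time; "joint_pos": joint angles; "dq": joint speeds; "joint_efforts": joint torques, N m; "position": TCP position; "tool_rot": TCP orientation; "wrist_force": force on the tool from outside, world axes, zero at the start; "moment": the same for the moment, N m; "opening": finger opening in mm; "grasp_force": force on a finger pad.
Only numpy, scipy, OpenCV 4.12 (cv2) and the standard library are available. Lean on these libraries where they do the work, as an engineer would, in place of code of your own. Each camera call takes 0.05 s, during which the arm holds its last target. There are 200 camera calls.

## Working session

There is one attempt and no reset: what is moved stays moved. The work goes in short steps, Python scripts to look and compute and a tool call to move; the robot and the scene stay as the last step left them, time stands still between calls to the robot, and variables do not carry over. Pictures are saved under pics/ and viewed, at most 10 in all, crops included, and the job is handed in when it is done.

Besides the shell and the picture viewer there is one more tool, called after ">>>" as name([rows], argument=value, ...), one row to a line, values as JSON. send_rows: Moves the arm, as the interface text tells. Its arguments: {"type":"object","properties":{"moves":{"type":"array"}},"required":["moves"]}

```bash
mkdir -p pics; cat > h.py <<'E'
import numpy as np, cv2
from cell import ctrl, vision, order
def cam(n):
    m=vision.camera_model(n); R=cv2.Rodrigues(np.array(m["rvec"],float))[0]
    return np.array(m["intrinsics"],float),R,np.array(m["tvec"],float).ravel()
def ray(n,u,v):
    K,R,t=cam(n); d=R.T@np.linalg.inv(K)@[u,v,1]; return -R.T@t,d/np.linalg.norm(d)
def onz(n,u,v,z):
    o,d=ray(n,u,v); return o+d*(z-o[2])/d[2]
def proj(n,p):
    K,R,t=cam(n); q=K@(R@np.array(p,float)+t); return q[:2]/q[2]
E
python3 - <<'E'
from h import *
a=vision.grab_frame("scene");b=vision.grab_frame("top")
cv2.imwrite("pics/s0.png",cv2.resize(a,(800,600)));cv2.imwrite("pics/t0.png",cv2.resize(b,(800,600)))
cv2.imwrite("rs0.png",a);cv2.imwrite("rt0.png",b)
for n in("scene","top"):
    K,R,t=cam(n);print(n,K.round(1).tolist(),(-R.T@t).round(),R.round(2).tolist())
print(ctrl.observe())
E
```

```text
scene [[355.8, 0.0, 255.1], [0.0, 355.8, 191.3], [0.0, 0.0, 1.0]] [1149.  159.  603.] [[-0.24, 0.97, 0.02], [0.62, 0.17, -0.76], [-0.74, -0.17, -0.65]]
top [[378.2, 0.0, 262.1], [0.0, 378.2, 191.9], [0.0, 0.0, 1.0]] [ 373.   18. 1081.] [[-0.14, -0.99, -0.01], [-0.96, 0.14, -0.23], [0.23, -0.03, -0.97]]
{'t': 0.1, 'joint_pos': array([ 1.03527025,  0.60007093, -0.00253018,  1.60002095,  0.00182313,
        0.94289742, -0.07981434]), 'dq': array([ 0.00032922, -0.00341058, -0.00069739, -0.0032169 ,  0.00043401,
       -0.00145697, -0.00154558]), 'joint_efforts': array([ 6.52025148e-03, -7.66547513e+01,  1.50272503e+00, -2.52936709e+01,
       -5.22157922e-02,  1.35804634e-02,  4.42761518e-05]), 'position': array([ 320.90241108, -649.67224394,  236.83819189]), 'tool_rot': array([-3.14020629e+00,  1.56134212e-04,  4.58873011e-01]), 'wrist_force': array([0.44234012, 0.46807963, 0.96112563]), 'moment': array([0.01728114, 0.02230927, 0.007783  ]), 'grasp_force': 0.0, 'opening': 92.98210532896529}
```

View pics/s0.png

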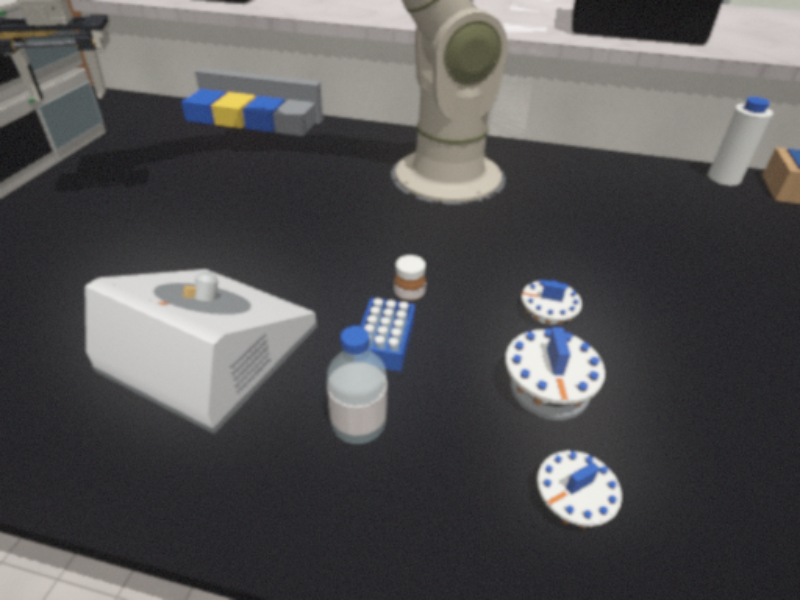

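View pics/t0.png

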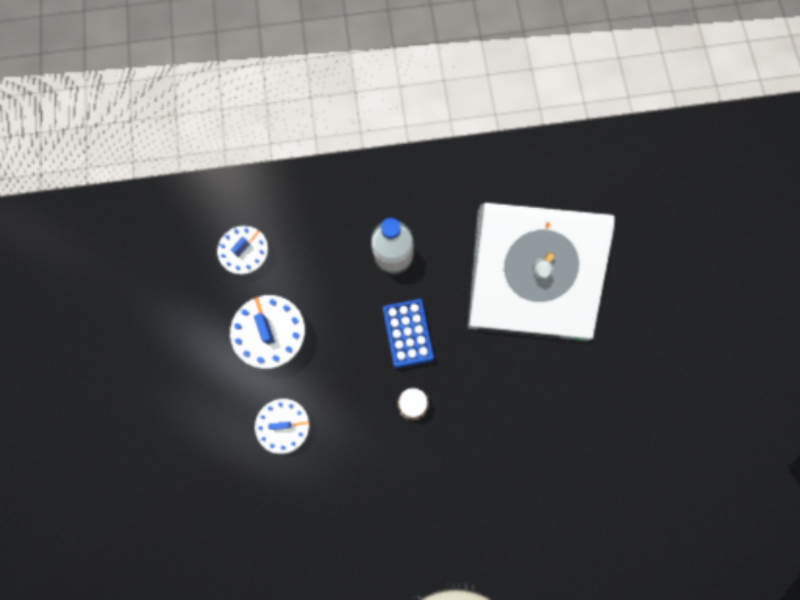

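The pictures show three carousel-like things, at top (242,250), (267,331) and (282,426), which are scene (580,488), (555,365) and (551,300). The middle one is largest, stands on the pad and has a hub, so it fits. The station is at top (543,268), with its orange mark and brass key towards image-up (+x). One enlarged mosaic should confirm this, and I'll measure at the same time.

```bash
cat > m1.py <<'E'
from h import *
a=cv2.imread("rs0.png");b=cv2.imread("rt0.png")
def crop(im,x,y,w,h):return cv2.resize(im[y:y+h,x:x+w],(400,300),interpolation=cv2.INTER_CUBIC)
cv2.imwrite("pics/m0.png",np.vstack([np.hstack([crop(b,140,180,80,60),crop(a,310,205,88,66)]),np.hstack([crop(b,295,127,104,78),crop(a,50,165,104,78)])]))
def blobs(n,im,lo,hi,mn=6):
    m=cv2.inRange(cv2.cvtColor(im,cv2.COLOR_BGR2HSV),lo,hi)
    k,l,s,c=cv2.connectedComponentsWithStats(m)
    for i in range(1,k):
        if s[i,4]>=mn and s[i,1]>100*(n=="top"): print(n,s[i].tolist(),c[i].round(1))
for n,im in(("scene",a),("top",b)):
    print("blue");blobs(n,im,(100,120,50),(130,255,255),25)
    print("orange");blobs(n,im,(5,90,110),(28,255,255),5)
    print("white");blobs(n,im,(0,0,150),(180,70,255),150)
E
python3 m1.py
```

```text
blue
scene [116, 57, 27, 22, 371] [127.5  67.6]
scene [156, 62, 26, 23, 388] [167.   72.3]
scene [478, 62, 14, 9, 98] [484.1  66.2]
scene [506, 96, 6, 10, 33] [509.2  99.4]
scene [346, 179, 17, 13, 146] [353.8 184.3]
scene [218, 190, 48, 48, 670] [241.2 217.7]
scene [349, 209, 17, 30, 218] [358.  220.3]
scene [364, 292, 24, 23, 193] [373.5 304.2]
orange
scene [0, 20, 30, 5, 67] [13.4 21.7]
scene [53, 37, 3, 7, 10] [53.5 40.3]
scene [136, 59, 27, 23, 415] [147.5  69.5]
scene [497, 96, 15, 34, 321] [504.9 115. ]
scene [253, 177, 19, 8, 97] [262.2 181. ]
scene [118, 183, 7, 7, 43] [120.7 186.1]
scene [357, 243, 6, 12, 39] [359.3 248.6]
scene [343, 256, 3, 3, 6] [344.2 256.8]
scene [351, 315, 11, 8, 31] [356.  318.3]
white
scene [66, 26, 202, 53, 4637] [182.1  49.5]
scene [313, 47, 154, 56, 5056] [382.3  74.7]
scene [461, 65, 36, 53, 826] [477.8  91.7]
scene [253, 101, 68, 27, 1312] [289.3 114.4]
scene [253, 163, 19, 16, 242] [262.4 170.4]
scene [55, 172, 146, 101, 8613] [117.6 215.5]
scene [334, 180, 38, 26, 559] [352.6 194. ]
scene [233, 191, 29, 33, 572] [247. 206.]
scene [324, 211, 6
[... 173 characters left out ...]
4, 139, 12, 14, 138] [249.6 145. ]
top [148, 152, 9, 10, 40] [152.4 156.8]
top [244, 191, 34, 45, 646] [261. 214.]
top [163, 201, 12, 18, 118] [168.3 209.9]
top [172, 270, 13, 5, 46] [178.1 272.1]
orange
top [349, 142, 3, 4, 8] [350.  143.8]
top [160, 147, 6, 7, 10] [162.7 150.3]
top [349, 162, 5, 5, 20] [351.1 164. ]
top [162, 190, 6, 10, 25] [164.8 194.2]
top [188, 270, 10, 3, 16] [192.2 270.8]
white
top [300, 130, 93, 87, 6457] [345.2 172.3]
top [139, 144, 32, 32, 635] [154.8 159.9]
top [238, 144, 26, 24, 392] [250.2 156.8]
top [147, 189, 48, 47, 1453] [170.9 212.4]
top [255, 248, 19, 19, 273] [263.8 257.4]
top [163, 255, 35, 35, 825] [180.  272.2]
top [271, 378, 41, 6, 172] [291.1 381.1]
```

View pics/m0.png

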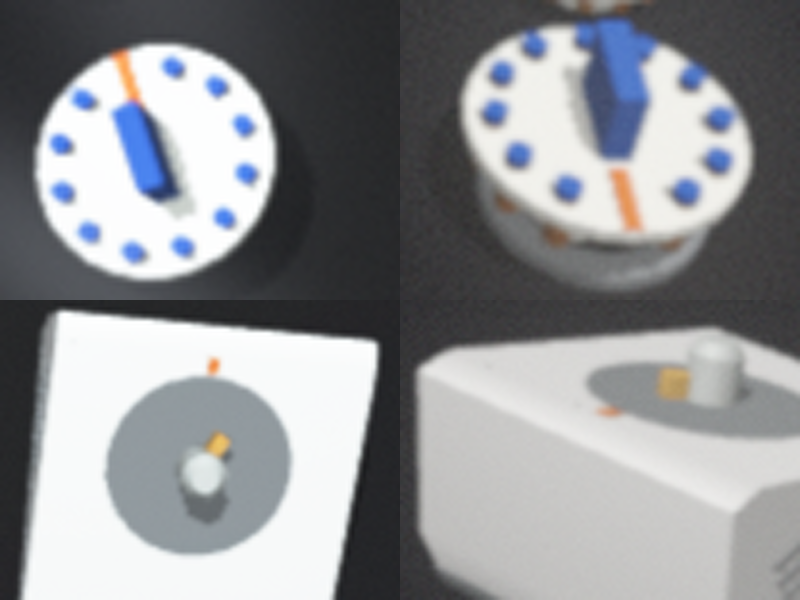

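The mosaic confirms the large carousel: disc on the pad with hub below, and the orange stripe towards +x. On the station, the grey deck circle is centred near top (347,167), the spindle tip is near top (348,172) / scene (133,177), and the key leans to the -y side.

```bash
cat > m2.py <<'E'
from h import *
a=cv2.imread("rs0.png");b=cv2.imread("rt0.png")
def tri(us,ut):
    (o1,d1),(o2,d2)=ray("scene",*us),ray("top",*ut)
    s=np.linalg.lstsq(np.c_[d1,-d2],o2-o1,rcond=None)[0];p,q=o1+s[0]*d1,o2+s[1]*d2
    return (p+q)/2,np.linalg.norm(p-q)
def ell(im,roi,lo,hi,hull=True):
    x,y,w,h=roi;m=np.zeros(im.shape[:2],np.uint8);m[y:y+h,x:x+w]=cv2.inRange(im[y:y+h,x:x+w],lo,hi)
    c=max(cv2.findContours(m,0,1)[0],key=cv2.contourArea)
    return cv2.fitEllipse(cv2.convexHull(c))
W=((135,135,135),(255,255,255))
et=ell(b,(146,187,50,50),*W);es=ell(a,(322,209,66,58),*W);print(et,es)
c=onz("top",*et[0],56);c2=onz("scene",*es[0],56);print("disc",c,c2,tri(es[0],et[0]))
print("dia",np.linalg.norm(onz("top",et[0][0]+et[1][0]/2,et[0][1],56)-c)*2)
print("stripe",onz("top",164.8,194.2,56),onz("scene",359.3,248.6,56))
print("bar mean",onz("top",168.3,209.9,95))
print("b grey vals",b[150,340],b[130+10,320],a[186,140],a[186,120])
g=((95,95,95),(170,175,175))
gt=ell(b,(315,140,60,60),*g); gs=ell(a,(95,172,70,32),*g);print(gt,gs)
print("deckcentre",tri(gs[0],gt[0]))
print("tip",tri((132.7,176.7),(348.3,172)))
print("key",tri((120.7,186.1),(351.1,164)))
print("mark",tri((50+210*.26,165+111*.26),(350,143)))
E
python3 m2.py
```

```text
((170.5596923828125, 211.95989990234375), (46.060630798339844, 48.75982666015625), 53.57770538330078) ((355.1745910644531, 236.6413116455078), (51.9702262878418, 65.63639831542969), 120.56510162353516)
disc [591.34955481 247.96490543  56.        ] [606.63507336 251.57069641  56.        ] (array([594.11381811, 252.33274343,  43.02007196]), np.float64(2.83178879976843))
dia 126.98630256744626
stripe [643.67354042 259.61766868  56.        ] [637.67460922 260.73989815  56.        ]
bar mean [589.41822452 244.67073071  95.        ]
b grey vals [159 155 146] [251 251 249] [141 139 136] [102 157 187]
((346.06842041015625, 169.74862670898438), (44.26829147338867, 47.11787796020508), 64.36103057861328) ((130.06390380859375, 189.66693115234375), (19.867528915405273, 61.535057067871094), 97.9987564086914)
deckcentre (array([ 632.02191579, -242.19021377,   93.13654006]), np.float64(1.5007971282164814))
tip (array([ 617.76094449, -238.95036323,  119.49850758]), np.float64(3.4458052682253446))
key (array([ 642.07614685, -254.94577497,  108.36992396]), np.float64(0.712726872807344))
mark (array([ 693.7742656 , -256.76758137,  128.98350807]), np.float64(2.305329179891901))
```

>>> send_rows([
  [27,89.7,4,0,0,-0.24,0],
  [27,89.7,4,0,0,-0.24,0],
  [27,89.7,4,0,0,-0.24,0],
  [27,89.7,4,0,0,-0.24,0],
  [27,89.7,4,0,0,-0.24,0],
  [27,89.7,4,0,0,-0.24,0],
  [27,89.7,4,0,0,-0.24,0],
  [27,89.7,4,0,0,-0.24,0],
  [27,89.7,4,0,0,-0.24,0],
  [27,89.7,4,0,0,-0.24,0],
  [27,89.7,4,0,0,-0.24,0],
  [27,89.7,4,0,0,-0.24,0],
])

```text
t: 1.1
position: [465.1, -169.7, 259.0]
tool_rot: [-3.142, 0.0, 0.219]
wrist_force: [-0.0, -1.1, 0.7]
opening: 46.7
grasp_force: 0.0
```

```bash
python3 - <<'E'
from h import *
s=.64
# station edges, top view (800px coords), front z=30, back-edge base unknown -> front only
p=onz("top",470*s,328*s,30);q=onz("top",593*s,338*s,30);print("front",p,q,"yaw of upslope",np.arctan2(*(q-p)[:2][::-1])+np.pi/2)
p=onz("top",483*s,205*s,131);q=onz("top",613*s,215*s,131);print("back",p,q,np.arctan2(*(q-p)[:2][::-1])+np.pi/2)
# tip & deck given heights from top: deck centre must be on axis
for z in (88,92,96): print("deckc",onz("top",346.07,169.75,z))
o=ctrl.observe();print(o["position"],o["tool_rot"],o["joint_pos"].round(2))
E
```

```text
front [ 550.95836644 -110.96892357   30.        ] [ 501.90312021 -326.52357184   30.        ] yaw of upslope -0.22376576041638518
back [ 742.09068031 -155.500543    131.        ] [ 692.67780187 -371.60051385  131.        ] -0.22479296199692334
deckc [ 633.69845435 -244.26918312   88.        ]
deckc [ 632.64836646 -243.21458048   92.        ]
deckc [ 631.59827857 -242.15997783   96.        ]
[ 465.05445116 -169.66069902  259.01100183] [-3.14155655e+00  1.43406112e-04  2.18698383e-01] [ 0.24  0.3  -0.    2.09  0.    0.75 -1.12]
```

>>> send_rows([
  [12.6,41.7,-4,0,0,0,0],
  [12.6,41.7,-4,0,0,0,0],
  [12.6,41.7,-4,0,0,0,0],
  [12.6,41.7,-4,0,0,0,0],
  [12.6,41.7,-4,0,0,0,0],
  [12.6,41.7,-4,0,0,0,0],
  [12.6,41.7,-4,0,0,0,0],
  [12.6,41.7,-4,0,0,0,0],
  [12.6,41.7,-4,0,0,0,0],
  [12.6,41.7,-4,0,0,0,0],
  [12.6,41.7,-4,0,0,0,0],
  [12.6,41.7,-4,0,0,0,0],
])

```text
t: 2.1
position: [590.8, 251.9, 217.7]
tool_rot: [-3.139, 0.0, 0.226]
wrist_force: [-0.0, 0.7, 0.0]
opening: 46.6
grasp_force: 0.0
```

```bash
python3 - <<'E'
from h import *
o=ctrl.observe();print(o["position"],o["tool_rot"],o["joint_pos"].round(2))
a=vision.grab_frame("scene");b=vision.grab_frame("top")
cv2.imwrite("pics/s1.png",np.hstack([cv2.resize(a[110:290,270:440],(400,424)),cv2.resize(b[150:270,110:223],(400,424))]))
E
```

```text
[590.78625269 251.91195031 217.6756752 ] [-3.13894827e+00  3.71206850e-04  2.25598482e-01] [-0.45  0.52 -0.06  1.82  0.04  0.81 -1.87]
```

View pics/s1.png

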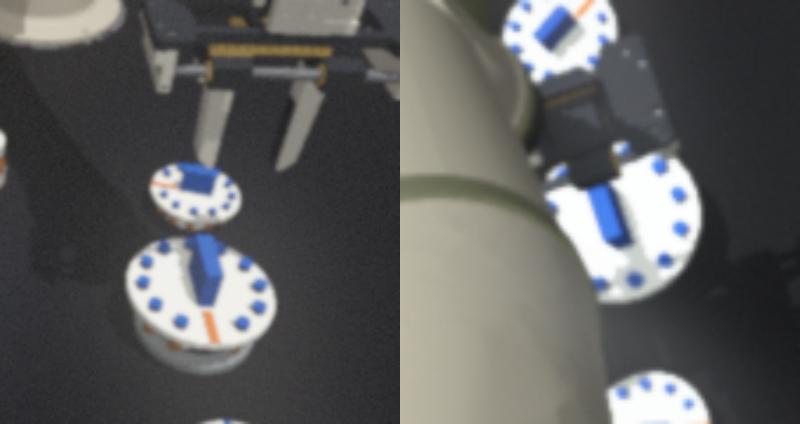

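The picture shows the fingers open above the large carousel, about 14 cm above the pad, with the bar between them (left crop bar at (205,270)) and the stripe towards +x. I'll descend next.

>>> send_rows([
  [0,0,-3,0,0,0,0],
  [0,0,-6,0,0,0,0],
  [0,0,-8,0,0,0,0],
  [0,0,-10,0,0,0,0],
  [0,0,-11,0,0,0,0],
  [0,0,-12,0,0,0,0],
  [0,0,-12.5,0,0,0,0],
  [0,0,-13,0,0,0,0],
  [0,0,-13.4,0,0,0,0],
  [0,0,-13.6,0,0,0,0],
  [0,0,-13.6,0,0,0,0],
  [0,0,-13.6,0,0,0,0],
])

```text
t: 3.2
position: [591.2, 245.4, 83.3]
tool_rot: [-3.141, -0.0, 0.219]
wrist_force: [0.4, -0.4, 0.0]
opening: 46.3
grasp_force: 0.0
```

```bash
python3 - <<'E'
from h import *
o=ctrl.observe();print(o["position"],o["tool_rot"],o["wrist_force"])
a=vision.grab_frame("scene")
cv2.imwrite("pics/s2.png",cv2.resize(a[150:290,280:440],(800,600)))
E
```

```text
[591.23563691 245.41394203  83.33856578] [-3.14147457e+00 -4.89044334e-04  2.18856059e-01] [ 0.43920847 -0.42767563  0.02252745]
```

View pics/s2.png

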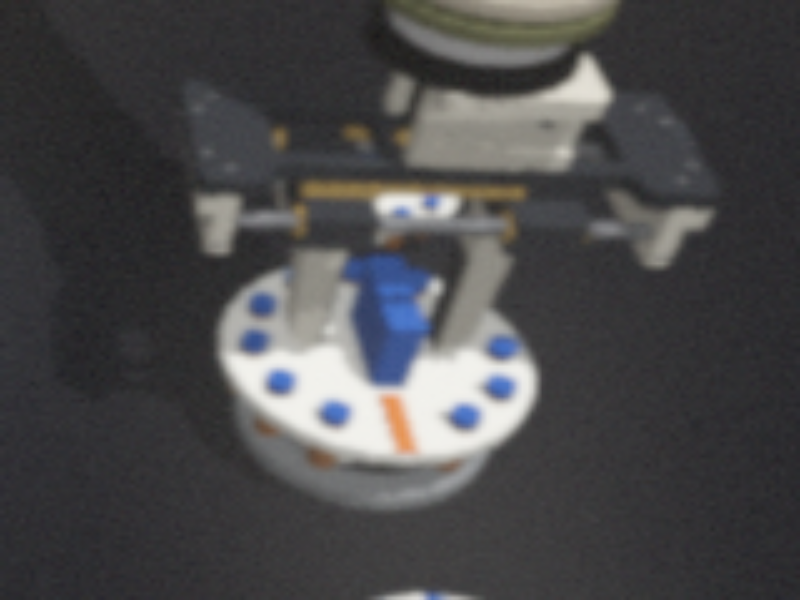

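The fingers straddle the bar (crop (390,320)), with tips just above the disc. A small centring shift, then I'll close.

>>> send_rows([
  [0,0.2,-0.2,0,0,0,0],
  [0,0.2,-0.2,0,0,0,0],
  [0,0.2,-0.2,0,0,0,-1],
  [0,0.2,-0.2,0,0,0,-1],
  [0,0.2,-0.2,0,0,0,-1],
  [0,0.2,-0.2,0,0,0,-1],
  [0,0.2,-0.2,0,0,0,-1],
  [0,0.2,-0.2,0,0,0,-1],
  [0,0.2,-0.2,0,0,0,-1],
  [0,0.2,-0.2,0,0,0,-1],
  [0,0.2,-0.2,0,0,0,-1],
  [0,0.2,-0.2,0,0,0,-1],
])

```text
t: 4.25
position: [591.1, 247.4, 80.9]
tool_rot: [-3.141, -0.0, 0.219]
wrist_force: [-0.2, 1.1, -1.0]
opening: 15.5
grasp_force: 30.0
```

>>> send_rows([
  [0,0,0.5,0,0,0,-1],
  [0,0,1.5,0,0,0,-1],
  [0,0,3,0,0,0,-1],
  [0,0,5,0,0,0,-1],
  [0,0,8,0,0,0,-1],
  [0,0,11,0,0,0,-1],
  [0,0,14,0,0,0,-1],
  [0,0,17,0,0,0,-1],
  [0,0,19,0,0,0,-1],
  [0,0,20.5,0,0,0,-1],
  [0,0,21,0,0,0,-1],
  [0,0,21,0,0,0,-1],
])

```text
t: 5.25
position: [591.3, 247.2, 292.7]
tool_rot: [-3.141, -0.002, 0.219]
wrist_force: [0.4, 1.1, -4.3]
opening: 16.0
grasp_force: 30.0
```

```bash
cat > plan.py <<'E'
import sys
from h import *
from scipy.spatial.transform import Rotation as Ro
psi=-0.224;base=np.array([632.5,-243,92.5])
x=np.array([np.cos(.5236)*np.cos(psi),np.cos(.5236)*np.sin(psi),.5]);y=np.array([-np.sin(psi),np.cos(psi),0]);ax=np.cross(x,y)
Rs=np.c_[x,y,ax]
def pose(th,h,L=71.,off=(0,0)):  # tool pose for carousel angle th, underside height h; off = TCP offset from axis in carousel xy
    R=Ro.from_matrix(Rs)*Ro.from_euler("z",th)
    return base+ax*(L+h)+R.apply([off[0],off[1],0]),R*Ro.from_euler("x",np.pi)
def rel(p,R):
    o=ctrl.observe();Rc=Ro.from_euler("xyz",o["tool_rot"])
    return ((p-o["position"])/10).round(2),(R*Rc.inv()).as_rotvec().round(3)
def now():  # carousel state in station frame
    o=ctrl.observe();Rc=Ro.from_euler("xyz",o["tool_rot"])*Ro.from_euler("x",np.pi)
    q=Rs.T@(o["position"]-base);e=(Ro.from_matrix(Rs).inv()*Rc).as_rotvec()
    return "t",o["t"],"xyz",q.round(1),"rotvec",e.round(3),"F",(Rs.T@o["wrist_force"]).round(1),"M",(Rs.T@o["moment"]).round(2),o["joint_pos"].round(2),round(o["opening"],1)
E
python3 - <<'E'
from plan import *
print(ax,*now()); print(*rel(*pose(-.42,80)))
p,R=pose(-.42,80);print(p)
a=vision.grab_frame("scene");b=vision.grab_frame("top");cv2.imwrite("rs2.png",a);cv2.imwrite("rt2.png",b)
cv2.imwrite("pics/s3.png",cv2.resize(a[90:270,290:450],(800,600)))
o=ctrl.observe();print(o["position"],o["tool_rot"],o["wrist_force"])
E
```

```text
[-0.48750836  0.11106573  0.86602479] t 5.25 xyz [-29.  468.8 247.9] rotvec [0.117 0.513 0.432] F [-2.   1.2 -3.8] M [ 0.05 -0.   -0.04] [-0.45  0.44 -0.05  1.74  0.03  0.96 -1.87] 16.0
[ -3.24 -47.35  -6.95] [ 0.111 -0.526 -0.842]
[ 558.88623719 -226.22907502  223.26974353]
[590.48052305 246.96801807 290.26783192] [3.14125661e+00 1.19968070e-03 2.18757903e-01] [-0.40322335  0.17616799 -3.72269691]
```

View pics/s3.png

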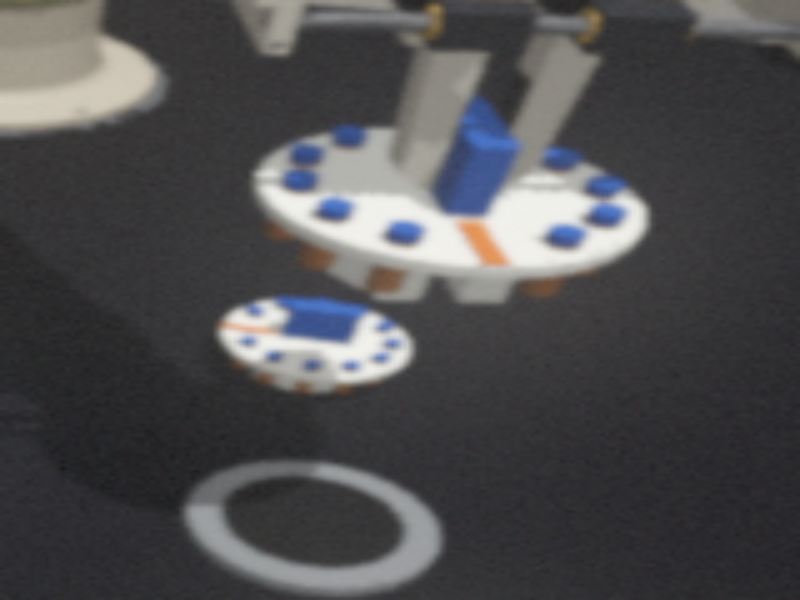

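The carousel hangs level between the fingers (crop disc centre (450,196), notch below the stripe) and the pad is empty. Next I'll carry it over the station while turning and tilting.

>>> send_rows([
  [0,-1,0,0.005,-0.02,-0.04,-1],
  [-0.2,-3,0,0.01,-0.06,-0.1,-1],
  [-0.4,-6,0,0.02,-0.12,-0.18,-1],
  [-0.6,-9.5,0,0.03,-0.18,-0.27,-1],
  [-0.9,-13,0,0.05,-0.24,-0.37,-1],
  [-1.1,-16.5,0,0.06,-0.3,-0.47,-1],
  [-1.4,-20,0,0.075,-0.36,-0.57,-1],
  [-1.6,-23.5,0,0.09,-0.42,-0.67,-1],
  [-1.9,-27,0,0.1,-0.47,-0.75,-1],
  [-2.1,-30.5,0,0.105,-0.5,-0.8,-1],
  [-2.3,-34,0,0.11,-0.52,-0.835,-1],
  [-2.5,-37,0,0.111,-0.526,-0.842,-1],
])

```text
t: 6.35
position: [564.2, -120.6, 288.9]
tool_rot: [-2.915, -0.469, -0.698]
wrist_force: [0.0, 0.1, -3.6]
opening: 15.9
grasp_force: 30.0
```

```bash
python3 - <<'E'
from plan import *
c=onz("scene",380.1,148.9,265);o=np.array([590.5,247,290.3]);d=c-o;yw=.219
print("disc centre rel tcp, along bar/across",d[0]*np.cos(yw)+d[1]*np.sin(yw),-d[0]*np.sin(yw)+d[1]*np.cos(yw))
print(*now()); print(*rel(*pose(-.42,70)))
E
```

```text
disc centre rel tcp, along bar/across 3.280000250868896 3.854700611202201
t 6.35 xyz [ 17.  104.2 217. ] rotvec [-0.003  0.006 -0.42 ] F [-1.8  0.1 -3.2] M [ 0.14  0.92 -0.05] [-0.12  0.22  0.22  2.27  0.12  0.15 -2.24] 15.9
[ -0.04 -10.68  -7.43] [-0.    -0.006  0.   ]
```

The wrist joint j6 is at 0.15, close to its 0.11 limit. Before going lower I'll check reachability with a fitted kinematic model, for this grasp and for the half-turned one.

```bash
cat > kin.py <<'E'
from plan import *
from scipy.optimize import least_squares
lo=np.array([-2.57,-.35,-1.29,.11,-1.05,.11,-2.63]);hi=np.array([2.57,1.97,1.29,2.56,4.19,1.86,2.63])
def fk(q,P=(330,644,446,362),s3=-1,s5=-1):
    H,a,b,L=P;p=np.array([0,0,H],float);R=Ro.from_euler("z",-q[0])*Ro.from_euler("y",q[1]);p=p+R.apply([0,0,a])
    R=R*Ro.from_euler("z",s3*q[2])*Ro.from_euler("y",q[3]);p=p+R.apply([0,0,b])
    R=R*Ro.from_euler("z",s5*q[4])*Ro.from_euler("y",q[5]);p=p+R.apply([0,0,L])
    return p,R*Ro.from_euler("z",-q[6])
E
python3 - <<'E'
from kin import *
D=[([1.03527,.60007,-.00253,1.60002,.00182,.9429,-.07981],[320.9,-649.67,236.84],[-3.1402,0,.4589]),
([.24,.3,0,2.09,0,.75,-1.12],[465.05,-169.66,259.01],[-3.1416,0,.2187]),
([-.45,.52,-.06,1.82,.04,.81,-1.87],[590.8,251.9,217.7],[-3.1389,0,.2256])]
o=ctrl.observe();D.append((o["joint_pos"],o["position"],o["tool_rot"]))
for s3 in(-1,1):
  for s5 in(-1,1):
    f=lambda P:np.concatenate([fk(q,P,s3,s5)[0]-p for q,p,_ in D])
    r=least_squares(f,(330,644,446,362))
    C=[(fk(q,r.x,s3,s5)[1].inv()*Ro.from_euler("xyz",e)).as_rotvec().round(2) for q,p,e in D]
    print(s3,s5,r.x.round(1),"rms",np.sqrt(np.mean(r.fun**2)).round(1),C[0],C[3])
E
```

```text
-1 -1 [316.6 640.4 445.  345.8] rms 32.0 [-0.    0.    1.57] [-0.    0.    1.57]
-1 1 [311.9 622.1 459.7 313. ] rms 37.0 [ 0.   -0.    1.57] [-0.04 -0.    1.33]
1 -1 [-182.2  924.7  276.4  218.5] rms 83.5 [-0.    0.    1.57] [-0.34 -0.09  1.89]
1 1 [-190.8  893.6  301.5  162.3] rms 85.5 [-0.    0.    1.56] [-0.37 -0.04  1.65]
```

```bash
cat >> kin.py <<'E'
def fk2(q,P):
    H,a,b,L,y0,y1,y2,x1,x2=P;R=Ro.from_euler("z",-q[0]);p=np.array([0,0,H])+R.apply([0,y0,0]);R=R*Ro.from_euler("y",q[1])*Ro.from_euler("z",-q[2]);p=p+R.apply([x1,y1,a])
    R=R*Ro.from_euler("y",q[3])*Ro.from_euler("z",-q[4]);p=p+R.apply([x2,y2,b])
    R=R*Ro.from_euler("y",q[5]);p=p+R.apply([0,0,L])
    return p,R*Ro.from_euler("z",-q[6])*Ro.from_euler("z",np.pi/2)
E
cat > ik.py <<'E'
from kin import *
D=[([1.03527,.60007,-.00253,1.60002,.00182,.9429,-.07981],[320.9,-649.67,236.84]),
([.24,.3,0,2.09,0,.75,-1.12],[465.05,-169.66,259.01]),([-.45,.52,-.06,1.82,.04,.81,-1.87],[590.8,251.9,217.7]),([-.45,.44,-.05,1.74,.03,.96,-1.87],[591.3,247.2,292.7])]
D.append(([-.12,.22,.22,2.27,.12,.15,-2.24],[564.2,-120.6,288.9]))
p0=np.array([330,644,446,362,-54,0,0,0,0.])
f=lambda P:np.concatenate([np.concatenate([(fk2(q,P)[0]-p) for q,p in D]),(P-p0)*.03])
r=least_squares(f,p0);P=r.x
def ik(p,R,rng,n=60,q0=None):
    best=[]
    for k in range(n):
        q=rng.uniform(lo,hi) if q0 is None else q0
        m=.03
        s=least_squares(lambda q:np.concatenate([(fk2(q,P)[0]-p)/100,(fk2(q,P)[1].inv()*R).as_rotvec()*3]),q,bounds=(lo+m-1e-9*0,hi-m) if q0 is None else (lo,hi))
        if s.cost<1e-6: best.append(s.x)
    return best
E
python3 - <<'E'
from ik import *
print(P.round(1),r.fun.round(1)[:15])
rng=np.random.default_rng(0);flip=Ro.from_euler("z",np.pi)
for g in(0,1):
  for th in(-.45,):
    for h in (0,50):
      p,R=pose(th,h)
      S=ik(p,R*flip if g else R,rng,40)
      S=sorted(S,key=lambda q:-np.min(np.minimum(q-lo,hi-q)/(hi-lo)))
      print("half-turn" if g else "as is",th,h,len(S));[print("  ",q.round(2)) for q in S[:4]]
E
```

```text
[308.8 649.2 447.5 341.4  -7.6 -52.7   4.   -1.9   5. ] [ 0.9 -0.7 -0.  -0.  -2.1 -1.1 -2.8 -1.7 -1.9  1.7 -0.2  1.9  0.3  2.8
  1.3]Traceback (most recent call last):
  File "<stdin>", line 8, in <module>
  File "ik.py", line 13, in ik
    s=least_squares(lambda q:np.concatenate([(fk2(q,P)[0]-p)/100,(fk2(q,P)[1].inv()*R).as_rotvec()*3]),q,bounds=(lo+m-1e-9*0,hi-m) if q0 is None else (lo,hi))
    return func(*args, **kwargs)
    raise ValueError("Initial guess is outside of provided bounds")
ValueError: Initial guess is outside of provided bounds
```

Model fits to about 2 mm. I'll fix the initial guess bound.

```bash
sed -i 's/rng.uniform(lo,hi)/rng.uniform(lo+.05,hi-.05)/' ik.py; python3 - <<'E'
from ik import *
rng=np.random.default_rng(0);flip=Ro.from_euler("z",np.pi)
for g in(0,1):
  for th in(-.55,0.1):
    for h in (0,50):
      p,R=pose(th,h)
      S=ik(p,R*flip if g else R,rng,25)
      S=sorted(S,key=lambda q:-np.min(np.minimum(q-lo,hi-q)/(hi-lo)))
      print("half-turn" if g else "as is",th,h,len(S));[print("  ",q.round(2)) for q in S[:4]]
E
```

```text
as is -0.55 0 10
   [ 0.72  0.55 -0.6   2.27  2.05  0.31  2.21]
   [0.26 0.53 0.06 2.3  3.45 0.21 0.77]
   [ 0.52  0.52 -0.32  2.28  2.5   0.21  1.75]
   [0.07 0.56 0.33 2.3  3.91 0.31 0.3 ]
as is -0.55 50 14
   [0.21 0.43 0.13 2.32 3.82 0.16 0.41]
   [ 0.56  0.42 -0.36  2.3   2.17  0.15  2.07]
   [ 0.56  0.42 -0.35  2.3   2.18  0.15  2.05]
   [ 0.55  0.42 -0.34  2.3   2.21  0.14  2.02]
as is 0.1 0 12
   [0.15 0.54 0.21 2.3  3.75 0.26 1.12]
   [0.14 0.55 0.23 2.3  3.78 0.27 1.09]
   [ 0.31  0.52 -0.03  2.29  3.25  0.2   1.63]
   [ 0.43  0.52 -0.2   2.29  2.8   0.19  2.09]
as is 0.1 50 6
   [0.25 0.43 0.07 2.32 3.67 0.14 1.22]
   [0.25 0.43 0.07 2.32 3.66 0.14 1.23]
   [0.06 0.46 0.35 2.32 4.13 0.25 0.75]
   [0.04 0.46 0.37 2.32 4.14 0.26 0.74]
half-turn -0.55 0 13
   [ 0.85  0.6  -0.79  2.27  1.9   0.41 -0.76]
   [ 0.71  0.55 -0.59  2.27  2.07  0.31 -0.94]
   [ 0.63  0.54 -0.48  2.28  2.2   0.26 -1.09]
   [ 0.6   0.53 -0.43  2.28  2.28  0.25 -1.17]
half-turn -0.55 50 15
   [ 0.96  0.52 -0.93  2.29  1.68  0.41 -0.55]
   [ 0.83  0.47 -0.73  2.29  1.76  0.3  -0.65]
   [ 1.03  0.56 -1.04  2.28  1.65  0.48 -0.51]
   [ 1.06  0.58 -1.09  2.28  1.64  0.52 -0.5 ]
half-turn 0.1 0 17
   [ 0.84  0.59 -0.78  2.27  1.91  0.4  -0.12]
   [ 0.8   0.58 -0.71  2.27  1.95  0.37 -0.17]
   [ 0.78  0.57 -0.7   2.27  1.97  0.36 -0.18]
   [ 0.64  0.54 -0.49  2.28  2.19  0.27 -0.43]
half-turn 0.1 50 14
   [ 0.91  0.5  -0.84  2.29  1.71  0.36  0.06]
   [ 1.02  0.55 -1.02  2.28  1.65  0.47  0.13]
   [ 1.07  0.58 -1.11  2.28  1.63  0.53  0.16]
   [ 1.07  0.59 -1.11  2.28  1.63  0.53  0.16]
```

With this grasp the pose on the spindle lies outside the joint ranges, because j7 would wrap. With the gripper half-turned about the bar it lies comfortably inside. So I'll set the carousel back on the pad, half-turn the gripper and regrasp.

```bash
python3 - <<'E'
from plan import *
print(*rel(np.array([591.1,247.4,290]),Ro.from_euler("xyz",[np.pi,0,.219])))
E
```

```text
[ 2.69 36.8   0.11] [-0.109  0.522  0.843]
```

>>> send_rows([
  [0.1,1,0,-0.005,0.02,0.04,-1],
  [0.2,3,0,-0.01,0.06,0.1,-1],
  [0.4,6,0,-0.02,0.12,0.18,-1],
  [0.7,9.5,0,-0.03,0.18,0.27,-1],
  [0.9,13,0,-0.05,0.24,0.37,-1],
  [1.2,16.5,0,-0.06,0.3,0.47,-1],
  [1.5,20,0,-0.075,0.36,0.57,-1],
  [1.8,24,0,-0.09,0.42,0.67,-1],
  [2.1,28,0,-0.1,0.47,0.75,-1],
  [2.4,32,0,-0.105,0.5,0.8,-1],
  [2.6,35,0,-0.108,0.52,0.84,-1],
  [2.7,36.8,0,-0.109,0.522,0.843,-1],
])

```text
t: 7.35
position: [592.8, 253.2, 288.7]
tool_rot: [-3.137, 0.001, 0.226]
wrist_force: [-0.3, 0.2, -3.6]
opening: 15.9
grasp_force: 30.0
```

```bash
cat > back.py <<'E'
from plan import *
print(*rel(np.array([591.1,247.4,81]),Ro.from_euler("xyz",[np.pi,0,.219])),ctrl.observe()["joint_pos"].round(2),ctrl.observe()["dq"].round(2))
E
python3 back.py
```

```text
[ -0.17  -0.58 -20.77] [-0.004 -0.002 -0.007] [-0.36  0.46 -0.19  1.73  0.09  0.96 -1.93] [-0.28  0.1   0.03 -0.17  0.05  0.09 -0.31]
```

>>> send_rows([
  [0,0,-2,0,0,0,-1],
  [0,0,-5,0,0,0,-1],
  [0,0,-8,0,0,0,-1],
  [0,0,-11,0,0,0,-1],
  [0,0,-14,0,0,0,-1],
  [0,0,-16,0,0,0,-1],
  [0,0,-17,0,0,0,-1],
  [0,0,-17.5,0,0,0,-1],
  [0,0,-17.5,0,0,0,-1],
  [0,0,-17.5,0,0,0,-1],
])

```text
t: 8.18
position: [593.8, 248.9, 116.6]
tool_rot: [-3.139, -0.003, 0.22]
wrist_force: [-0.2, -0.3, -3.0]
opening: 15.9
grasp_force: 30.0
```

```bash
python3 back.py
```

```text
[-0.27 -0.15 -3.56] [-0.004  0.003 -0.001] [-0.38  0.65 -0.15  1.89  0.16  0.62 -1.98] [-0.   -0.02 -0.   -0.01 -0.    0.    0.  ]
```

>>> send_rows([
  [-0.3,-0.15,-1,0,0,0,-1],
  [-0.3,-0.15,-1.8,0,0,0,-1],
  [-0.3,-0.15,-2.5,0,0,0,-1],
  [-0.3,-0.15,-3,0,0,0,-1],
  [-0.3,-0.15,-3.3,0,0,0,-1],
  [-0.3,-0.15,-3.5,0,0,0,-1],
  [-0.3,-0.15,-3.6,0,0,0,-1],
  [-0.3,-0.15,-3.6,0,0,0,-1],
])

```text
t: 8.85
position: [590.4, 247.5, 80.9]
tool_rot: [-3.139, -0.003, 0.22]
wrist_force: [-2.7, -0.4, 7.0]
opening: 16.1
grasp_force: 30.0
```

>>> send_rows([
  [0,0,0,0,0,0,0],
  [0,0,0,0,0,0,0],
  [0,0,0,0,0,0,0],
  [0,0,0,0,0,0,0],
  [0,0,0,0,0,0,0],
  [0,0,1,0,0,0,0],
  [0,0,3,0,0,0,0],
  [0,0,5,0,0,0,0],
  [0,0,7,0,0,0.1,0],
  [0,0,9,0,0,0.22,0],
  [0,0,9,0,0,0.34,0],
  [0,0,9,0,0,0.46,0],
])

```text
t: 9.85
position: [591.2, 247.7, 172.4]
tool_rot: [-3.14, -0.006, 0.686]
wrist_force: [0.5, 0.4, -0.1]
opening: 46.5
grasp_force: 0.0
```

>>> send_rows([
  [0,0,0,0,0,0.12,0],
  [0,0,0,0,0,0.24,0],
  [0,0,0,0,0,0.36,0],
  [0,0,0,0,0,0.48,0],
  [0,0,0,0,0,0.6,0],
  [0,0,0,0,0,0.72,0],
  [0,0,0,0,0,0.84,0],
  [0,0,0,0,0,0.96,0],
  [0,0,0,0,0,1.08,0],
  [0,0,0,0,0,1.2,0],
  [0,0,0,0,0,1.32,0],
  [0,0,0,0,0,1.44,0],
])

```text
t: 10.85
position: [590.6, 247.1, 170.6]
tool_rot: [-3.139, -0.002, 2.126]
wrist_force: [-0.2, -0.6, -0.4]
opening: 46.1
grasp_force: 0.0
```

```bash
cat > back2.py <<'E'
from plan import *
print(*rel(np.array([591.1,247.4,81]),Ro.from_euler("xyz",[np.pi,0,.219+np.pi])),ctrl.observe()["joint_pos"].round(2),ctrl.observe()["position"].round(1))
E
python3 back2.py
```

```text
[ 0.05  0.03 -8.96] [ 0.002 -0.002  1.235] [-0.04  0.67 -0.7   1.83  0.55  0.85 -0.46] [590.6 247.1 170.6]
```

>>> send_rows([
  [0,0,0,0,0,0.12,0],
  [0,0,0,0,0,0.24,0],
  [0,0,0,0,0,0.36,0],
  [0,0,0,0,0,0.48,0],
  [0,0,0,0,0,0.6,0],
  [0,0,0,0,0,0.72,0],
  [0,0,0,0,0,0.84,0],
  [0,0,0,0,0,0.96,0],
  [0,0,0,0,0,1.08,0],
  [0,0,0,0,0,1.2,0],
  [0,0,0,0,0,1.235,0],
  [0,0,0,0,0,1.235,0],
])

```text
t: 11.85
position: [590.6, 246.9, 170.2]
tool_rot: [-3.138, -0.002, -2.927]
wrist_force: [-0.6, 0.5, -0.1]
opening: 46.4
grasp_force: 0.0
```

```bash
python3 back2.py; python3 - <<'E'
from h import *
a=vision.grab_frame("scene")
cv2.imwrite("pics/s4.png",cv2.resize(a[130:280,280:440],(640,600)))
E
```

```text
[ 0.05  0.05 -8.92] [ 0.004 -0.002  0.005] [ 0.12  0.78 -1.01  1.82  0.78  1.01  0.57] [590.6 246.9 170.2]
```

View pics/s4.png

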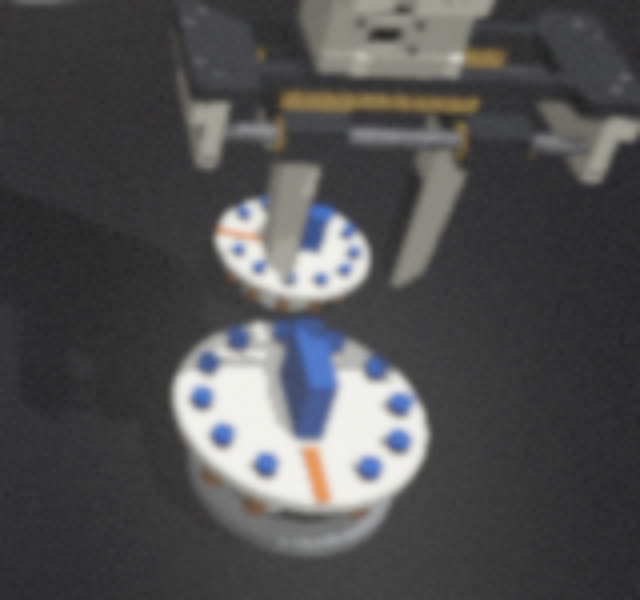

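The carousel stands unchanged on the pad (crop bar (308,380)), with the half-turned fingers above it. I'll regrasp.

>>> send_rows([
  [0,0,-2,0,0,0,0],
  [0,0,-4.5,0,0,0,0],
  [0,0,-6.5,0,0,0,0],
  [0,0,-8,0,0,0,0],
  [0,0,-8.8,0,0,0,0],
  [0,0,-8.9,0,0,0,0],
  [0,0,-8.9,0,0,0,-1],
  [0,0,-8.9,0,0,0,-1],
  [0,0,-8.9,0,0,0,-1],
  [0,0,-8.9,0,0,0,-1],
  [0,0,-8.9,0,0,0,-1],
  [0,0,-8.9,0,0,0,-1],
])

```text
t: 12.9
position: [590.7, 247.5, 81.5]
tool_rot: [-3.139, -0.002, -2.928]
wrist_force: [-1.1, -1.3, 3.1]
opening: 16.0
grasp_force: 30.0
```

>>> send_rows([
  [0,0,0,0,0,0,-1],
  [0,0,0.5,0,0,0,-1],
  [0,0,1.5,0,0,0,-1],
  [0,0,3,0,0,0,-1],
  [0,0,5,0,0,0,-1],
  [0,0,8,0,0,0,-1],
  [0,0,11,0,0,0,-1],
  [0,0,14,0,0,0,-1],
  [0,0,17,0,0,0,-1],
  [0,0,19,0,0,0,-1],
  [0,0,20,0,0,0,-1],
  [0,0,20,0,0,0,-1],
])

```text
t: 13.9
position: [590.7, 248.1, 283.9]
tool_rot: [-3.14, 0.001, -2.928]
wrist_force: [-0.4, 0.5, -3.6]
opening: 15.5
grasp_force: 30.0
```

```bash
cat > sim.py <<'E'
from ik import *
flip=Ro.from_euler("z",np.pi)
o=ctrl.observe();q=o["joint_pos"].copy();print(o["position"],q.round(2),fk2(q,P)[0].round(0),o["opening"])
def step(q,p,R,n=1):
    for _ in range(n):
        f=lambda q:np.r_[(p-fk2(q,P)[0])/300,(R*fk2(q,P)[1].inv()).as_rotvec()]
        e=f(q);J=-np.array([(f(q+1e-5*np.eye(7)[i])-e)/1e-5 for i in range(7)]).T
        d=J.T@np.linalg.solve(J@J.T+1e-4*np.eye(6),e);q=np.clip(q+np.clip(d,-.15,.15),lo,hi)
    return q,np.linalg.norm(e[:3])*300,np.linalg.norm(e[3:])
p0,R0=fk2(q,P);
from scipy.spatial.transform import Slerp
def run(q,p1,R1,n=20):
    p0,R0=fk2(q,P);S=Slerp([0,1],Ro.concatenate([R0,R1]))
    for k in range(1,n+1):
        q,a,b=step(q,p0+(p1-p0)*k/n,S(k/n),2)
    print(q.round(2),"err",round(a,1),round(b,3));return q
E
python3 - <<'E'
from sim import *
for th in(-.45,0):
  p,R=pose(th,60);R=R*flip
  q1=run(q,p+[0,0,60],R,30);q1=run(q1,p,R,10);p,R=pose(th,5);q1=run(q1,p,R*flip,10)
print(*rel(pose(-.45,60)[0]+[0,0,60],pose(-.45,60)[1]*flip))
E
```

```text
[590.68016084 248.13639303 283.92745717] [ 0.18  0.67 -1.1   1.71  0.65  1.17  0.68] [609. 258. 269.] 15.478996747262492
[ 0.84  0.33 -0.68  2.22  1.03  0.23  0.17] err 0.5 0.001
[ 0.72  0.42 -0.57  2.29  1.8   0.21 -0.6 ] err 0.6 0.002
[ 0.78  0.56 -0.69  2.27  1.96  0.35 -0.73] err 0.0 0.0
[ 0.95  0.36 -0.84  2.22  1.13  0.3   0.53] err 0.5 0.001
[ 0.85  0.45 -0.75  2.29  1.7   0.3  -0.04] err 0.3 0.001
[ 0.87  0.59 -0.82  2.27  1.87  0.42 -0.18] err 0.0 0.0
[ -2.2  -47.66  -1.8 ] [ 0.12  -0.527 -0.866]
```

The simulated motion stays inside the joint ranges, so I'll carry it over in two calls.

>>> send_rows([
  [0,-1,0.3,0.003,-0.015,-0.03,-1],
  [-0.1,-3,0.5,0.01,-0.04,-0.07,-1],
  [-0.2,-5.5,0.5,0.02,-0.07,-0.12,-1],
  [-0.4,-8,0.5,0.03,-0.11,-0.18,-1],
  [-0.5,-11,0.5,0.04,-0.15,-0.24,-1],
  [-0.6,-14,0.5,0.05,-0.19,-0.3,-1],
  [-0.8,-17,0.5,0.055,-0.23,-0.36,-1],
  [-0.9,-20,0.5,0.06,-0.27,-0.43,-1],
  [-1.1,-23,0.5,0.07,-0.31,-0.5,-1],
  [-1.2,-26,0.5,0.08,-0.35,-0.57,-1],
  [-1.3,-29,0.4,0.09,-0.38,-0.63,-1],
  [-1.5,-31,0.2,0.095,-0.41,-0.67,-1],
])

```text
t: 14.9
position: [573.1, -66.9, 281.2]
tool_rot: [2.995, 0.382, 2.639]
wrist_force: [1.4, 0.1, -3.4]
opening: 15.6
grasp_force: 30.0
```

```bash
cat > st.py <<'E'
import sys
from plan import *
flip=Ro.from_euler("z",np.pi)
o=ctrl.observe();th,h,up=map(float,sys.argv[1:4])
Rc=Ro.from_euler("xyz",o["tool_rot"])*flip*Ro.from_euler("x",np.pi)
e=(Ro.from_matrix(Rs).inv()*Rc).as_rotvec();q=Rs.T@(o["position"]-base)
print("t",round(o["t"],2),"xy",q[:2].round(1),"h",round(q[2]-71.5,1),"rot",e.round(3),"F",(Rs.T@o["wrist_force"]).round(1),"M",(Rs.T@o["moment"]).round(2),o["joint_pos"].round(2),round(o["opening"],1))
p,R=pose(th,h,71.5);print("go",*rel(p+[0,0,up],R*flip),"axis/cm",ax.round(3))
E
python3 st.py -.45 60 60
```

```text
t 14.9 xy [ 10.3 158.5] h 140.4 rot [ 0.024  0.122 -0.26 ] F [-0.5  0.5 -3.6] M [-0.12  0.59 -0.04] [ 0.68  0.36 -0.89  2.15  0.86  0.5   0.26] 15.6
go [ -0.47 -16.15  -1.48] [ 0.024 -0.122 -0.189] axis/cm [-0.488  0.111  0.866]
```

>>> send_rows([
  [0,-2.5,0,0.003,-0.015,-0.025,-1],
  [-0.1,-5,0,0.006,-0.03,-0.05,-1],
  [-0.2,-7.5,0,0.01,-0.045,-0.075,-1],
  [-0.2,-10,-0.3,0.013,-0.06,-0.1,-1],
  [-0.3,-12,-0.6,0.016,-0.075,-0.125,-1],
  [-0.4,-14,-0.9,0.019,-0.09,-0.15,-1],
  [-0.4,-15.3,-1.2,0.022,-0.11,-0.17,-1],
  [-0.5,-16,-1.5,0.024,-0.12,-0.185,-1],
  [-0.5,-16.2,-3,0.024,-0.122,-0.189,-1],
  [-0.5,-16.2,-4.5,0.024,-0.122,-0.189,-1],
  [-0.5,-16.2,-5,0.024,-0.122,-0.189,-1],
  [-0.5,-16.2,-5,0.024,-0.122,-0.189,-1],
])

```text
t: 15.9
position: [568.0, -224.1, 229.9]
tool_rot: [2.898, 0.464, 2.417]
wrist_force: [-0.2, 0.4, -3.1]
opening: 15.9
grasp_force: 30.0
```

```bash
python3 st.py -.45 50 0
```

```text
t 15.9 xy [10.6  4.1] h 81.1 rot [ 0.003  0.004 -0.444] F [-1.8  0.4 -2.5] M [ 0.04  0.81 -0.04] [ 0.66  0.39 -0.46  2.23  1.36  0.15 -0.15] 15.9
go [ 0.53 -0.54 -3.22] [-0.    -0.003 -0.007] axis/cm [-0.488  0.111  0.866]
```

>>> send_rows([
  [0.1,-0.1,-0.6,0,0,0,-1],
  [0.2,-0.25,-1.2,0,0,0,-1],
  [0.3,-0.4,-1.8,0,0,0,-1],
  [0.4,-0.5,-2.4,0,0,0,-1],
  [0.5,-0.54,-3,0,0,-0.007,-1],
  [0.53,-0.54,-3.22,0,-0.003,-0.007,-1],
  [0.53,-0.54,-3.22,0,-0.003,-0.007,-1],
  [0.53,-0.54,-3.22,0,-0.003,-0.007,-1],
  [0.53,-0.54,-3.22,0,-0.003,-0.007,-1],
])

```text
t: 16.65
position: [575.2, -230.3, 200.6]
tool_rot: [2.893, 0.471, 2.407]
wrist_force: [0.8, -0.3, -3.2]
opening: 15.6
grasp_force: 30.0
```

```bash
python3 st.py -.45 42 0; python3 - <<'E'
from h import *
a=vision.grab_frame("scene");b=vision.grab_frame("top");cv2.imwrite("rs5.png",a);cv2.imwrite("rt5.png",b)
cv2.imwrite("pics/s5.png",np.hstack([cv2.resize(a[120:240,60:180],(400,400),interpolation=2),cv2.resize(b[110:230,290:410],(400,400),interpolation=2)]))
E
```

```text
t 16.65 xy [ 3.2 -0.3] h 51.5 rot [ 0.001 -0.005 -0.45 ] F [-0.9 -0.1 -3.2] M [-0.02  0.79 -0.04] [ 0.72  0.47 -0.56  2.24  1.79  0.22 -0.55] 15.6
go [ 0.2  -0.01 -0.98] [0.001 0.004 0.   ] axis/cm [-0.488  0.111  0.866]
```

View pics/s5.png

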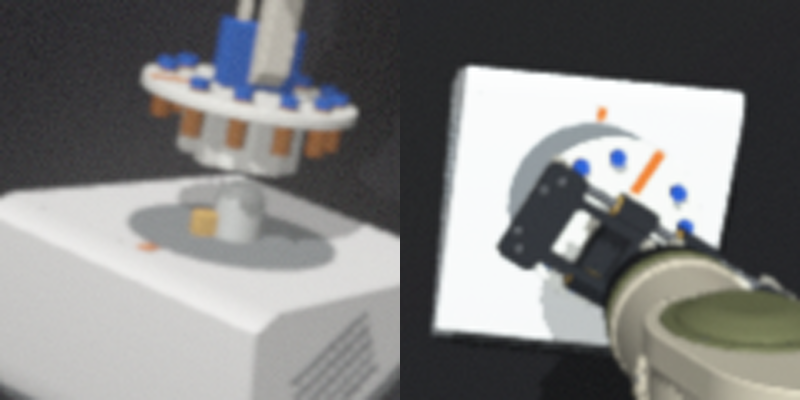

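The crops show the hub just above the spindle and coaxial with it (left: hub underside (247,160) above tip (241,188)), and the stripe turned to the key's side. I'll descend along the axis in small steps, watching the force.

>>> send_rows([
  [0.15,0,-0.4,0,0,0,-1],
  [0.25,0,-0.8,0,0.004,0,-1],
  [0.35,0,-1.1,0,0.004,0,-1],
  [0.45,-0.02,-1.3,0,0.004,0,-1],
  [0.55,-0.05,-1.5,0,0.004,0,-1],
  [0.65,-0.08,-1.7,0,0.004,0,-1],
  [0.72,-0.1,-1.85,0,0.004,0,-1],
  [0.78,-0.12,-2,0,0.004,0,-1],
  [0.78,-0.12,-2,0,0.004,0,-1],
])

```text
t: 17.5
position: [583.5, -231.3, 180.3]
tool_rot: [2.896, 0.468, 2.409]
wrist_force: [0.4, -0.1, -3.5]
opening: 15.6
grasp_force: 30.0
```

```bash
python3 st.py -.45 20 0
```

```text
t 17.5 xy [0.3 0.5] h 29.7 rot [-0.001 -0.001 -0.449] F [-1.4  0.  -3.2] M [ 0.06  0.84 -0.01] [ 0.75  0.52 -0.61  2.24  1.87  0.28 -0.63] 15.6
go [ 0.44 -0.15 -0.86] [ 0.001  0.001 -0.   ] axis/cm [-0.488  0.111  0.866]
```

>>> send_rows([
  [0.1,-0.02,-0.18,0,0,0,-1],
  [0.19,-0.05,-0.35,0,0,0,-1],
  [0.28,-0.08,-0.52,0,0,0,-1],
  [0.36,-0.12,-0.7,0,0,0,-1],
  [0.36,-0.12,-0.7,0,0,0,-1],
])

```text
t: 17.92
position: [586.6, -232.1, 172.9]
tool_rot: [2.896, 0.467, 2.41]
wrist_force: [-1.7, 0.8, -5.4]
opening: 15.9
grasp_force: 30.0
```

```bash
python3 st.py -.45 16 0
```

```text
t 17.92 xy [-0.6  0.5] h 21.7 rot [-0.    -0.    -0.449] F [-4.3  0.4 -3.7] M [ 0.22  1.65 -0.06] [ 0.76  0.54 -0.63  2.24  1.89  0.29 -0.65] 15.9
go [ 0.32 -0.12 -0.46] [ 0.001 -0.    -0.001] axis/cm [-0.488  0.111  0.866]
```

>>> send_rows([
  [-0.05,0.01,-0.03,0,0,0,-1],
  [0,0,-0.13,0,0,0,-1],
  [0.05,-0.01,-0.22,0,0,0,-1],
  [0.1,-0.02,-0.3,0,0,0,-1],
  [0.145,-0.03,-0.38,0,0,0,-1],
  [0.145,-0.03,-0.38,0,0,0,-1],
])

```text
t: 18.42
position: [588.4, -232.5, 169.6]
tool_rot: [2.896, 0.468, 2.41]
wrist_force: [-1.9, 1.7, -5.2]
opening: 15.5
grasp_force: 30.0
```

```bash
python3 st.py -.45 16 0
```

```text
t 18.42 xy [-0.7  0.4] h 17.9 rot [-0.    -0.001 -0.449] F [-4.5  1.2 -3.4] M [0.43 1.77 0.03] [ 0.76  0.55 -0.64  2.24  1.91  0.3  -0.66] 15.5
go [ 0.14 -0.07 -0.13] [ 0.001  0.001 -0.001] axis/cm [-0.488  0.111  0.866]
```

>>> send_rows([
  [-0.02,0,-0.07,0,0,0,-1],
  [0.02,-0.01,-0.14,0,0,0,-1],
  [0.05,-0.02,-0.2,0,0,0,-1],
  [0.08,-0.02,-0.24,0,0,0,-1],
  [0.08,-0.02,-0.24,0,0,0,-1],
])

```text
t: 18.83
position: [589.4, -232.9, 167.4]
tool_rot: [2.896, 0.469, 2.409]
wrist_force: [-2.8, 2.9, -4.2]
opening: 16.0
grasp_force: 30.0
```

```bash
python3 st.py -.45 12 0
```

```text
t 18.83 xy [-0.8  0.3] h 15.5 rot [-0.001 -0.002 -0.449] F [-5.   2.2 -2. ] M [ 0.45  1.54 -0.07] [ 0.77  0.56 -0.64  2.23  1.92  0.31 -0.66] 16.0
go [ 0.24 -0.08 -0.26] [ 0.002  0.001 -0.   ] axis/cm [-0.488  0.111  0.866]
```

>>> send_rows([
  [0.02,-0.01,-0.06,0,0,0,-1],
  [0.05,-0.02,-0.12,0,0,0,-1],
  [0.07,-0.03,-0.18,0,0,0,-1],
  [0.07,-0.03,-0.18,0,0,0,-1],
])

```text
t: 19.17
position: [590.2, -233.3, 165.7]
tool_rot: [2.896, 0.469, 2.409]
wrist_force: [-1.5, 1.5, -3.5]
opening: 15.8
grasp_force: 30.0
```

```bash
python3 st.py -.45 10 0
```

```text
t 19.17 xy [-1.   0.1] h 13.6 rot [-0.001 -0.002 -0.449] F [-3.3  1.1 -2.2] M [ 0.43  1.37 -0.03] [ 0.77  0.56 -0.65  2.23  1.92  0.32 -0.67] 15.8
go [ 0.26 -0.06 -0.26] [ 0.002  0.001 -0.   ] axis/cm [-0.488  0.111  0.866]
```

>>> send_rows([
  [0.03,-0.01,-0.07,0,0,0,-1],
  [0.06,-0.02,-0.14,0,0,0,-1],
  [0.1,-0.03,-0.2,0,0,0,-1],
  [0.1,-0.03,-0.2,0,0,0,-1],
])

```text
t: 19.5
position: [591.2, -233.7, 163.6]
tool_rot: [2.896, 0.469, 2.409]
wrist_force: [-1.5, 0.4, -3.8]
opening: 15.7
grasp_force: 30.0
```

```bash
python3 st.py -.45 8 0
```

```text
t 19.5 xy [-1.1 -0.1] h 11.3 rot [-0.001 -0.002 -0.449] F [-3.3  0.1 -2.5] M [ 0.32  1.27 -0.04] [ 0.77  0.57 -0.65  2.23  1.93  0.32 -0.67] 15.7
go [ 0.26 -0.05 -0.23] [ 0.002  0.001 -0.   ] axis/cm [-0.488  0.111  0.866]
```

>>> send_rows([
  [0.05,-0.02,-0.1,0,0,0,-1],
  [0.09,-0.03,-0.18,0,0,0,-1],
  [0.13,-0.04,-0.26,0,0,0,-1],
  [0.15,-0.04,-0.3,0,0,0,-1],
  [0.15,-0.04,-0.3,0,0,0,-1],
])

```text
t: 19.92
position: [592.7, -234.1, 160.6]
tool_rot: [2.896, 0.469, 2.409]
wrist_force: [-0.4, 0.6, -4.4]
opening: 15.7
grasp_force: 30.0
```

```bash
python3 st.py -.45 4 0
```

```text
t 19.92 xy [-1.2 -0.1] h 7.9 rot [-0.001 -0.002 -0.449] F [-2.7  0.5 -3.6] M [ 0.24  1.04 -0.03] [ 0.77  0.58 -0.65  2.23  1.94  0.33 -0.68] 15.7
go [ 0.3  -0.05 -0.28] [ 0.002  0.001 -0.   ] axis/cm [-0.488  0.111  0.866]
```

The underside is now 8 mm above the deck, well below the 16 mm key height, with no axial resistance. So the notch is on the key. Continuing gently to the deck.

>>> send_rows([
  [0.05,-0.01,-0.1,0,0,0,-1],
  [0.1,-0.02,-0.19,0,0,0,-1],
  [0.15,-0.03,-0.27,0,0,0,-1],
  [0.2,-0.04,-0.35,0,0,0,-1],
  [0.23,-0.05,-0.42,0,0,0,-1],
  [0.23,-0.05,-0.42,0,0,0,-1],
])

```text
t: 20.42
position: [595.0, -234.6, 156.4]
tool_rot: [2.896, 0.469, 2.409]
wrist_force: [-0.5, 0.8, -3.6]
opening: 15.6
grasp_force: 30.0
```

```bash
python3 st.py -.45 0 0
```

```text
t 20.42 xy [-1.3 -0.1] h 3.0 rot [-0.001 -0.002 -0.449] F [-2.3  0.6 -2.8] M [0.06 0.79 0.01] [ 0.77  0.59 -0.66  2.23  1.95  0.34 -0.69] 15.6
go [ 0.26 -0.05 -0.2 ] [ 0.002  0.001 -0.   ] axis/cm [-0.488  0.111  0.866]
```

>>> send_rows([
  [0.04,-0.01,-0.07,0,0,0,-1],
  [0.07,-0.02,-0.13,0,0,0,-1],
  [0.1,-0.02,-0.18,0,0,0,-1],
  [0.1,-0.02,-0.18,0,0,0,-1],
])

```text
t: 20.75
position: [595.9, -234.8, 154.6]
tool_rot: [2.896, 0.469, 2.409]
wrist_force: [0.0, -0.2, -3.4]
opening: 16.1
grasp_force: 30.0
```

```bash
python3 st.py -.45 0 0
```

```text
t 20.75 xy [-1.4 -0.1] h 1.1 rot [-0.001 -0.002 -0.449] F [-1.6 -0.2 -2.9] M [-0.01  0.83 -0.05] [ 0.77  0.6  -0.66  2.23  1.95  0.34 -0.69] 16.1
go [ 0.17 -0.03 -0.02] [ 0.002  0.001 -0.   ] axis/cm [-0.488  0.111  0.866]
```

>>> send_rows([
  [0.03,-0.01,-0.05,0,0,0,-1],
  [0.05,-0.01,-0.09,0,0,0,-1],
  [0.08,-0.02,-0.13,0,0,0,-1],
  [0.08,-0.02,-0.13,0,0,0,-1],
])

```text
t: 21.08
position: [596.7, -234.9, 153.3]
tool_rot: [2.896, 0.469, 2.409]
wrist_force: [-1.2, -0.1, -3.2]
opening: 16.1
grasp_force: 30.0
```

```bash
python3 st.py -.45 0 0
```

```text
t 21.08 xy [-1.4 -0. ] h -0.5 rot [-0.001 -0.002 -0.449] F [-2.6 -0.4 -2.2] M [0.07 0.77 0.03] [ 0.77  0.6  -0.66  2.23  1.96  0.34 -0.69] 16.1
go [ 0.1  -0.02  0.11] [ 0.002  0.001 -0.   ] axis/cm [-0.488  0.111  0.866]
```

>>> send_rows([
  [0.03,-0.01,-0.05,0,0,0,-1],
  [0.05,-0.01,-0.09,0,0,0,-1],
  [0.08,-0.02,-0.13,0,0,0,-1],
  [0.08,-0.02,-0.13,0,0,0,-1],
])

```text
t: 21.42
position: [597.2, -234.8, 152.6]
tool_rot: [2.897, 0.47, 2.41]
wrist_force: [-4.9, 1.4, 5.5]
opening: 15.4
grasp_force: 30.0
```

```bash
python3 st.py -.45 0 0
```

```text
t 21.42 xy [-1.4  0.1] h -1.3 rot [-0.001 -0.002 -0.448] F [-1.6  0.3  7.3] M [-0.22  1.   -0.02] [ 0.77  0.6  -0.67  2.23  1.96  0.35 -0.7 ] 15.4
go [ 0.05 -0.02  0.18] [ 0.002  0.001 -0.001] axis/cm [-0.488  0.111  0.866]
```

There is firm contact (about 10 N axial) at the measured deck height, so it is home. I'll release it and look.

>>> send_rows([
  [0,0,0,0,0,0,-0.5],
  [0,0,0,0,0,0,0],
  [0,0,0,0,0,0,0],
  [0,0,0,0,0,0,0],
  [0,0,0,0,0,0,0],
  [0,0,0,0,0,0,0],
  [-0.25,0.05,0.4,0,0,0,0],
  [-0.7,0.15,1.2,0,0,0,0],
  [-1.5,0.3,2.6,0,0,0,0],
  [-2.5,0.55,4.3,0,0,0,0],
  [-3.5,0.8,6.2,0,0,0,0],
  [-4,0.9,7.1,0,0,0,0],
])

```text
t: 22.42
position: [556.9, -225.5, 226.1]
tool_rot: [2.894, 0.472, 2.409]
wrist_force: [0.6, 0.1, -0.0]
opening: 46.6
grasp_force: 0.0
```

>>> send_rows([
  [0,2,2,0,0,0,0],
  [0,5,4,0,0,0,0],
  [0,8,6,0,0,0,0],
  [0,11,7,0,0,0,0],
  [0,14,7,0,0,0,0],
  [0,17,7,0,0,0,0],
  [0,20,7,0,0,0,0],
  [0,22,7,0,0,0,0],
  [0,22,7,0,0,0,0],
  [0,22,7,0,0,0,0],
])

```text
t: 23.25
position: [557.2, -4.6, 293.9]
tool_rot: [2.895, 0.47, 2.412]
wrist_force: [-0.5, -0.5, -0.3]
opening: 46.4
grasp_force: 0.0
```

```bash
python3 - <<'E'
from plan import *
a=vision.grab_frame("scene");b=vision.grab_frame("top")
cv2.imwrite("pics/s6.png",np.hstack([cv2.resize(a[120:270,60:210],(400,400),interpolation=2),cv2.resize(b[110:260,250:400],(400,400),interpolation=2)]))
x,y,w,h=300,127,90,85
m=cv2.inRange(cv2.cvtColor(b,cv2.COLOR_BGR2HSV),(100,120,50),(130,255,255));m2=cv2.inRange(cv2.cvtColor(b,cv2.COLOR_BGR2HSV),(5,90,110),(28,255,255))
for M in(m,m2):
    k,l,s,c=cv2.connectedComponentsWithStats(M)
    for i in range(1,k):
        if x<c[i][0]<x+w and y<c[i][1]<y+h: print(s[i,4],c[i].round(1))
for hh in(46,62):print(hh,proj("top",base+ax*hh).round(1),proj("scene",base+ax*hh).round(1))
o=ctrl.observe();print(o["t"],o["position"],o["wrist_force"])
E
```

```text
11 [350.1 155.6]
13 [339.6 158.4]
10 [332.  165.8]
12 [367.5 165.5]
170 [350.4 177.1]
12 [329.  175.5]
13 [369.4 175.4]
11 [366.2 184.8]
10 [331.2 185. ]
11 [338.5 192.2]
11 [358.6 191.9]
12 [348.5 194.5]
8 [350.  143.8]
40 [358.9 159.2]
46 [349.  173.9] [132.9 169.9]
62 [350.  175.4] [134.2 162.8]
23.35 [557.08308246  -6.87998111 293.38469806] [-0.35487047  0.29553049 -0.64944602]
```

View pics/s6.png

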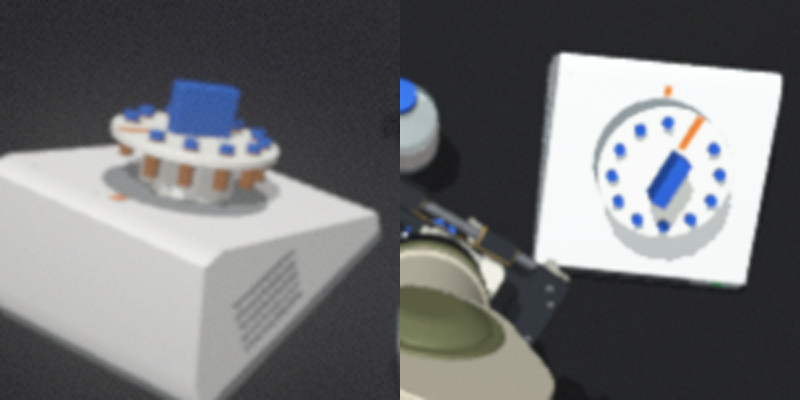

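The crops show the carousel seated with its hub on the deck and its disc parallel to it (scene disc centre ≈ (133,169)). Fully home predicts (132.9,169.9), while resting on the key would put it near row 163. The bystanders are untouched and the gripper is clear, so I'm handing in.

```bash
python3 -c "
from cell import order
print(order.hand_in())"
```

```text
the job is handed in; nothing more can be done
None
```

The carousel is mounted on the keyed spindle, fully home on the deck and released, and the job is handed in at about 23 s; the notch met the key on the first try at the angle read from the images, so I did no feeling turn, and I set the carousel back on its pad once to regrasp it half-turned.

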